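Clamp a plaster die and purge it with air

TASK

The plaster tile die on the purging bench is not clamped yet: screw its knurled hand nut down until it is tight on its strap. Only then tilt the valve lever over towards the die (never towards the blanked-off bay), as far as it will go, so that the gauge needle swings past a quarter turn, and hold it there for at least two seconds to blow the die through; then let it spring back upright. Leave the loose things lying about where they are.

Things in the scene. Friction and masses are not known exactly. Their poses are not given: they have to be found in the camera images.
- bench: Fixed grey steel base plate of the purging bench, 360 x 520 mm, top 15 mm above the table. Origin on the table, x away from the robot at yaw 0, y to the left. Two bays centred at (20, 160) and (20, -160) mm hold die and blank. Between them, at (30, 0), stands the lever valve, behind it at (115, 0) a filter-regulator 99 mm high. Toe clips 69 mm high stand at the far edge of each bay.
- die: White plaster tile die in a steel case, fixed, 180 x 170 x 42 mm, in the left or right bay, turned as the bench. Origin: centre of its underside, 15 mm above the table. A strap (125 x 42 x 14 mm, along x) reaches over its near edge; a 20 mm stud stands through the strap at (-125, 0) mm, its top 115 mm above the table. All else within 100 mm of the stud, save the nut, lies below 75 mm.
- nut_foot (a point): Underside centre of the die's hand nut, on the stud's axis: dark knurled steel, 56 mm in diameter, grip from 4 to 30 mm above this point. Starts 2 to 4.2 rad short of tight; clockwise from above tightens, 8 mm a turn; friction 0.08 N m, stays where left. Tight, this point is 59 mm above the die's origin and it stops dead; too fine to see: feel the turning moment jump past 0.5 N m or the grip slip.
- blank: Fixed flat aluminium blanking plate, 190 x 170 x 12 mm, with a step at its far edge, in the other bay, with a like strap and nut that are already tight. Origin: centre of its underside.
- lever_pivot (a point): Pivot of the valve lever, at (30, 0) mm of the bench, 95 mm above the table; axes as the bench. The aluminium valve block round it is 70 x 64 mm, its cover top 100 mm above the table.
- lever_ball (a point): Centre of the black ball, 38 mm in diameter, at the top of the lever, 115 mm above the pivot; the steel rod below it is 11 mm thick.
- lever (a joint): Tilt of the lever, rad: 0 upright, positive towards the bench's +y, negative towards -y; stops at +-0.42. A spring recentres it: about 5 N at the ball holds it on its stop. Tilted towards a bay it blows air to that bay.
- dial (a point): Centre of the gauge's dial, facing up, at (-62, 0) mm of the bench, 62 mm above the table: a centre-zero gauge 80 mm wide, white with a black needle, that swings towards the bay being blown.
- gauge (a joint): Needle of the centre-zero gauge, rad: 0 at rest, pointing straight away from the robot; positive counter-clockwise seen from above, 1.57 = a quarter turn, pointing to the bench's +y, -1.57 to its -y. It follows the lever at 5 times its tilt: 2.1 at the lever's stop, 1.57 at three quarters of its travel, and falls back to 0 with it.
- jar: Loose bystander: lidded glass jar, 80 mm wide, 85 mm high, on the table.
- brush: Loose bystander: brush, 190 mm, on the table.
- scraper: Loose bystander: spatula, 160 mm, lying on the blanking plate.
- tile: Loose bystander: terracotta tile, 150 x 150 x 14 mm, on the table.
- mallet: Loose bystander: mallet, 240 mm, on the table.
- tin: Loose bystander: small tin, 48 mm wide, 55 mm high, on the near edge of the bench at (-170, 0) mm.

How it is judged:
By the outcome, as a careful person would: the job done as asked, in the order asked, and still so for the second after the job is handed in, with the robot touching nothing.
It also fails if it takes over 70 s, if anything falls off the work surface, if the arm or the gripper's body presses on something with over 40 N, if the wrist force passes 120 N, or if a joint passes its speed limit or range.

ROBOT

A 6-joint arm with a two-finger parallel gripper is mounted at the origin on the work surface. World frame = base frame: x ahead of the robot, y to its left, z up, the work surface at z = 0. Lengths are in m, angles in rad, forces in N, time in s.
With the tool pointing down it reaches from about 0.425 to 1.125 m from the base axis. Payload 14.9 kg.
Tool frame: the origin (TCP) lies midway between the tips of the shut fingers; the grasp point (between the pads) lies 19 mm behind it (grip_point_offset is the z of the grasp point in the tool frame, in m); z points along the fingers, y is the line along which they close (so a half turn about z gives the same grasp; the last joint's range is limited). The gripper opens to 91 mm and grips with 3 to 60 N. Pads are 32 mm wide; open, the fingers measure 118 mm over their backs; the gripper's body (76 mm by 178 mm) begins 60 mm behind the grasp point.
Start: joints at [-1.382, 0.379, 1.734, -0, 1.028, -0.033], TCP at [0.154, -0.683, 0.214] pointing down, gripper open.
Joint ranges: [-2.77, 2.77], [-0.74, 2.19], [0, 2.66], [-1.06, 4.2], [0.31, 2.87], [-3.08, 3.08]. Speed limits (rad/s): [1.89, 1.89, 2.39, 3.14, 3.14, 3.14].

INTERFACE

Orientations are given as a 3x3 rotation matrix whose columns are the frame's x, y, z axes.
In Python, from plant import read_state, grab_frame, job_done, silhouettes, grip_point_offset gives the robot as it stands.
- The arm moves only by the shell command python3 -m inch 'ROWS' [FORCE]. ROWS is JSON, one flat list of numbers, 5 for each row, row after row: the shift along the tool's x, y, z in units of 0.02 m (1.0 is 0.02 m), then the turn about the tool's z in units of pi/4 rad (1.0 is pi/4 rad), then the opening, from 0 (shut) to 1 (fully open). In form: [x, y, z, turn, fingers, x, y, z, turn, fingers, ...]. A call has 1 to 20 rows; each row shifts and turns the commanded pose from where the row before left it, along the tool's axes as they then stand; what a row does not reach is not made up. A row lasts 1/8 s, in which the tool goes at most 62.5 mm and 10.7 degrees, less where a joint would pass 70% of its speed; a pose out of reach is approached as far as the arm can. A call with a number of a shift or a turn outside -1 to 1 is refused whole. A call with a gripper value outside its range is refused whole. The fingers move at their own pace and stop on an object; FORCE is the grip in N (left out, the last holds). Time passes only in rows, so rows that do not move let the fingers close. It gives the time, the measured TCP pose, the force, the opening and the grip force at its end, in the units of the state.
- read_state(): the state, without advancing time (a new reading comes with each control period).
- grab_frame(name): name is "scene" or "top" or "wrist"; returns a dict with "image" (400x640x3 uint8, red, green, blue), "fx", "fy", "cx", "cy" (pixels), "k1" (the pictures are not rectified: a ray, as slopes to the right and down, at radius r is drawn at 1 + k1 r^2 times it, then the intrinsics apply), "rvec" (rotation vector, rad) and "tvec" (3), from world to camera coordinates, as OpenCV has them. Camera axes: x right, y down, z forward; pixel columns grow to the right and rows downward; lengths in m; the calibration is good to about 2 mm. A picture is of the moment at which its call begins. There is no depth.
- job_done(): hands the job in; it is judged then, once.
Trained networks look in a picture, given as the dict that the camera call returned (one of the last four; its "shot" number tells which), for a name from the list of things; names that differ only in an ending like _2 or _b are one class to them, and where a whole thing is asked for, a point or a joint stands for the part that bears it (a point fixed in the world has none). Each returns a list of dicts, best first, with "confidence" (0 to 1); they miss things now and then, are a little off and sometimes report something else, mostly with a low value. They report only what shows in the picture. A call takes as long as a camera call.
- silhouettes(query, picture): "mask" (400x640 bool, what is visible of it) and "at" ([column, row] in pixels, amid what is visible of it).
The state is a dict: "clock": time; "q": joint angles; "joint_velocities": joint speeds; "tau": joint torques, N m; "tcp_pos": TCP position; "orientation": TCP orientation; "force": force on the tool from outside, world axes, zero at the start; "moment": the same for the moment, N m; "width": finger opening in m; "grasp_force": force on a finger pad.
Only numpy, scipy, OpenCV 4.12 (cv2) and the standard library are available. Lean on these libraries where they do the work, as an engineer would, in place of code of your own. Each camera call takes 0.05 s, during which the arm holds its last target. There are 200 camera calls.

## Working session

There is one attempt and no reset: what is moved stays moved. The work goes in short steps, Python scripts to look and compute and a shell command to move; the robot and the scene stay as the last step left them, time stands still between calls to the robot, and variables do not carry over. Pictures are saved under pics/ and viewed, at most 10 in all, crops included, and the job is handed in when it is done.

```bash
mkdir -p pics; ls
cat > h.py <<'E'
import numpy as np, cv2
from plant import *
def proj(f,P):
    P=np.atleast_2d(P).astype(float); R=cv2.Rodrigues(np.array(f["rvec"],float))[0]
    c=P@R.T+np.array(f["tvec"],float).ravel(); s=c[:,:2]/c[:,2:]; r2=(s**2).sum(1,keepdims=True)
    return s*(1+f["k1"]*r2)*[f["fx"],f["fy"]]+[f["cx"],f["cy"]]
def ray(f,uv,z):
    K=np.array([[f["fx"],0,f["cx"]],[0,f["fy"],f["cy"]],[0,0,1.]])
    s=cv2.undistortPoints(np.array([[uv]],float),K,np.array([f["k1"],0,0,0.])).ravel()
    R=cv2.Rodrigues(np.array(f["rvec"],float))[0]; t=np.array(f["tvec"],float).ravel()
    d=R.T@np.array([*s,1]); o=-R.T@t
    return o+d*(z-o[2])/d[2]
def save(f,n): cv2.imwrite("pics/"+n+".png",np.ascontiguousarray(f["image"][:,:,::-1]))
E
python3 - <<'E'
from h import *
print(grip_point_offset, read_state())
for n in("top","scene"):
    f=grab_frame(n); save(f,n)
    R=cv2.Rodrigues(np.array(f["rvec"],float))[0]; print(n,f["fx"],f["k1"],-R.T@np.array(f["tvec"]).ravel())
    for q,z in(("bench",.015),("die",.057),("blank",.027),("nut_foot",.1),("lever_ball",.21),("lever",.15),("gauge",.062),("tin",.055),("scraper",.03)):
        for d in silhouettes(q,f)[:2]: print(q,round(d["confidence"],2),d["at"],int(d["mask"].sum()),ray(f,d["at"],z).round(4))
E
```

```text
pics
-0.0188 {'clock': 0.0, 'q': array([-1.38230749e+00,  3.79401381e-01,  1.73480080e+00, -5.11668880e-05,
        1.02850674e+00, -3.33102820e-02]), 'joint_velocities': array([ 0.00106697, -0.00054739, -0.00092   ,  0.00012967,  0.00065447,
        0.0012767 ]), 'tau': array([-6.85569219e-03, -7.63732052e+01, -4.34373450e+01,  6.48165308e-02,
        4.25894978e-02, -6.42280520e-05]), 'tcp_pos': array([ 0.15388825, -0.682453  ,  0.21328337]), 'orientation': array([[ 9.75497433e-01,  2.20010669e-01, -2.52208341e-04],
       [ 2.20010813e-01, -9.75496826e-01,  1.08827608e-03],
       [-6.59608728e-06, -1.11709909e-03, -9.99999376e-01]]), 'force': array([-0.97203705,  1.56418683, -0.09684436]), 'moment': array([ 0.05112663,  0.03815525, -0.00661708]), 'grasp_force': 0.0, 'width': 0.09130106428523901}
top 403.2689110351758 -0.04895399239255112 [ 0.34817949 -0.00880386  1.62350095]
bench 0.94 [324.1, 207.2] 6541 [ 0.5002 -0.0432  0.015 ]
bench 0.2 [370.1, 206.1] 178 [ 0.5023 -0.228   0.015 ]
die 0.67 [367.1, 180.0] 2275 [ 0.6017 -0.2135  0.057 ]
blank 0.69 [289.4, 196.0] 1776 [0.5457 0.
[... 295 characters left out ...]
ene 435.95308586712855 0.0060099259657938695 [1.48174593 0.4662311  0.9817355 ]
bench 0.91 [315.1, 242.3] 7113 [ 0.5771 -0.0273  0.015 ]
die 0.6 [270.6, 223.5] 2746 [ 0.6077 -0.175   0.057 ]
blank 0.74 [357.7, 241.6] 1942 [0.5203 0.0967 0.027 ]
nut_foot 0.51 [278.5, 189.5] 244 [ 0.4864 -0.2194  0.1   ]
lever_ball 0.45 [310.5, 198.2] 190 [ 0.602  -0.0292  0.21  ]
lever_ball 0.44 [231.7, 180.9] 332 [ 0.6418 -0.2832  0.21  ]
lever 0.68 [307.6, 199.2] 202 [ 0.5425 -0.0732  0.15  ]
lever 0.16 [234.0, 181.5] 337 [ 0.5756 -0.3327  0.15  ]
tin 0.55 [325.3, 201.9] 218 [ 0.4191 -0.0735  0.055 ]
tin 0.51 [235.0, 181.4] 302 [ 0.4699 -0.4212  0.055 ]
scraper 0.89 [366.2, 252.9] 582 [0.5573 0.142  0.03  ]
```

Run:
```python
import cv2
a=cv2.imread("pics/top.png")[110:270,230:430]; cv2.imwrite("pics/topc.png",cv2.resize(a,None,fx=3.7,fy=3.7,interpolation=cv2.INTER_CUBIC))
a=cv2.imread("pics/scene.png")[130:310,200:440]; cv2.imwrite("pics/scenec.png",cv2.resize(a,None,fx=3.2,fy=3.2,interpolation=cv2.INTER_CUBIC))
```

```text
(no output)
```

View pics/topc.png

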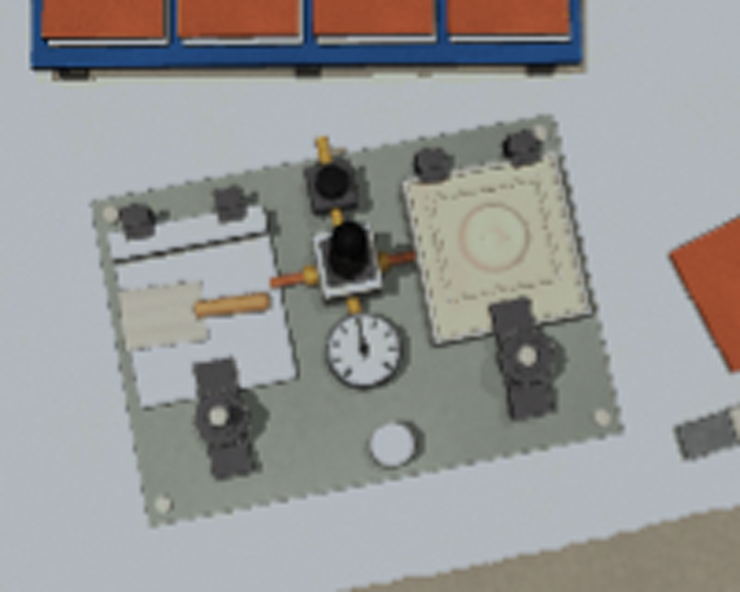

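View pics/scenec.png

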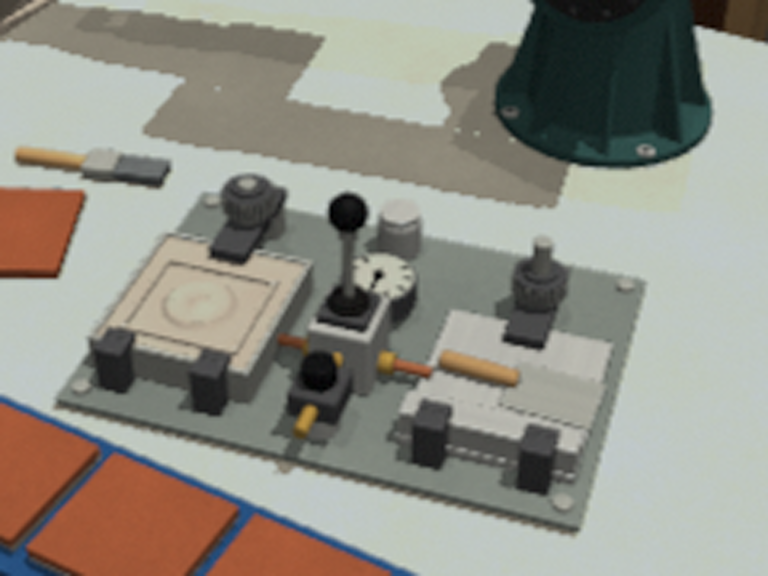

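The die is in the right (-y) bay, so the lever must go towards bench -y. In the top crop the die's stud is at (527,356) and the ball at (348,240). In the scene crop the stud is at (250,185) and the ball at (347,213). I'll fit the bench pose from these.

```bash
cat >> h.py <<'E'
def bw(p,b):
    p=np.atleast_2d(p).astype(float); c,s=np.cos(p0:=p[0,0]*0+b[2]),np.sin(b[2])
    return np.c_[b[0]+c*p[:,0]-s*p[:,1], b[1]+s*p[:,0]+c*p[:,1], p[:,2]]
E
python3 - <<'E'
from h import *
from scipy.optimize import least_squares
M=np.array([[.18,.26,.015],[.18,-.26,.015],[-.18,.26,.015],[-.18,-.26,.015],[-.105,-.16,.115],[-.105,.16,.115],[.03,0,.21],[-.062,0,.062]])
T=np.array([[93,200],[553,116],[152,523],[622,432],[527,356],[220,416],[348,240],[364,350]])/3.7+[230,110]
S=np.array([[578,530],[58,403],[645,283],[207,193],[250,185],[543,243],[347,213],[378,277]])/3.2+[200,130]
ft,fs=grab_frame("top"),grab_frame("scene")
def r(b,w=(1,1)):
    P=bw(M,b); return np.r_[w[0]*(proj(ft,P)-T),w[1]*(proj(fs,P)-S)]
for w in((1,1),(1,0),(0,1)):
    o=least_squares(lambda b:r(b,w).ravel(),[.5,-.04,.19],loss="soft_l1"); print(w,o.x.round(4))
    if w==(1,1): print(r(o.x).round(1)); b=o.x
print("nut",bw([-.105,-.16,.1],b),"ball",bw([.03,0,.21],b))
E
```

```text
(1, 1) [ 0.557  -0.0474  0.1816]
[[-1.7 -1.8]
 [-1.  -2.9]
 [-1.7 -1.3]
 [-0.7 -2.3]
 [ 0.2  2.5]
 [-0.5  2.8]
 [ 0.4  3. ]
 [-0.1  2.5]
 [-0.9  1.5]
 [-3.5  0.3]
 [-0.8  0.5]
 [-2.9  0.4]
 [-0.3 -2.8]
 [ 0.2 -2.7]
 [ 0.8 -2.4]
 [ 0.4 -2.5]]
(1, 0) [ 0.5606 -0.0498  0.1794]
(0, 1) [ 0.5582 -0.0449  0.1803]
nut [[ 0.48265423 -0.22374725  0.1       ]] ball [[ 0.58654527 -0.04200113  0.21      ]]
```

Run:
```python
from h import *
from scipy.optimize import least_squares
M=np.array([[.18,.26,.015],[.18,-.26,.015],[-.18,.26,.015],[-.18,-.26,.015],[-.105,-.16,.115],[-.105,.16,.115],[.03,0,.21],[-.062,0,.062]])
T=np.array([[93,200],[553,116],[152,523],[622,432],[527,356],[220,416],[348,240],[364,350]])/3.7+[230,110]
S=np.array([[578,530],[58,403],[645,283],[207,193],[250,185],[543,243],[347,213],[378,277]])/3.2+[200,130]
ft,fs=grab_frame("top"),grab_frame("scene")
def r(b,w=(1,1)):
    m=M.copy(); m[:4,0]+=b[3]
    P=bw(m,b); return np.r_[w[0]*(proj(ft,P)-T),w[1]*(proj(fs,P)-S)]
for w in((1,1),(1,0),(0,1)):
    o=least_squares(lambda b:r(b,w).ravel(),[.5,-.04,.19,0],loss="soft_l1"); print(w,o.x.round(4)); b=o.x
    print("nut",bw([-.105,-.16,.1],b),"ball",bw([.03,0,.21],b))
    if w==(1,1):print(r(o.x).round(1))
```

```text
(1, 1) [ 0.5675 -0.0447  0.1767 -0.0188]
nut [[ 0.49227406 -0.22069192  0.1       ]] ball [[ 0.5970385  -0.03944785  0.21      ]]
[[-1.4 -0.2]
 [-0.5 -0.8]
 [-1.9  0.4]
 [-0.6  0.1]
 [-0.7 -0. ]
 [-1.4 -0.2]
 [-0.3  0.1]
 [-0.9 -0.2]
 [-0.4 -0.3]
 [-2.  -1.8]
 [ 0.  -0.6]
 [-1.4 -0.9]
 [-1.1 -1.1]
 [-0.2 -0.5]
 [-0.2 -0.3]
 [-0.3 -0.5]]
(1, 0) [ 0.5673 -0.0482  0.1776 -0.0191]
nut [[ 0.49219645 -0.22428283  0.1       ]] ball [[ 0.59680517 -0.04294884  0.21      ]]
(0, 1) [ 0.5694 -0.0417  0.1781 -0.0193]
nut [[ 0.4944464  -0.21773721  0.1       ]] ball [[ 0.59896446 -0.03635095  0.21      ]]
```

```bash
python3 -m inch '[1,-0.87,-0.1,0,1, 1,-0.87,-0.1,0,1, 1,-0.87,-0.1,0,1, 1,-0.87,-0.1,0,1, 1,-0.87,-0.1,0,1, 1,-0.87,-0.1,0,1, 1,-0.87,-0.1,0,1, 1,-0.87,-0.1,0,1, 1,-0.87,-0.1,0,1, 1,-0.87,-0.1,0,1, 1,-0.87,-0.1,0,1, 1,-0.87,-0.1,0,1, 1,-0.87,-0.1,0,1, 1,-0.87,-0.1,0,1, 1,-0.87,-0.1,0,1, 1,-0.87,-0.1,0,1, 0.5,-0.5,0,0,1, 0.5,-0.3,0,0,1, 0.3,-0.2,0,0,1, 0,0,0,0,1]'
python3 - <<'E'
from h import *
s=read_state(); print(s["q"],s["tcp_pos"],s["orientation"].round(3))
f=grab_frame("wrist"); save(f,"w1")
for q in("nut_foot","dial","lever_ball"):
    for d in silhouettes(q,f)[:2]: print(q,d["confidence"],d["at"],int(d["mask"].sum()),ray(f,d["at"],.1))
print(proj(f,[[.493,-.221,.115],[.597,-.04,.21]]))
E
```

```text
clock: 3.7
tcp_pos: [0.426, -0.3156, 0.2458]
orientation: [[0.975, 0.22, -0.0], [0.22, -0.975, 0.0], [-0.0, -0.0, -1.0]]
force: [0.1, 0.5, -0.5]
width: 0.0913
grasp_force: 0.0
[-6.81636923e-01  6.89972979e-02  2.05596198e+00 -4.27039032e-05
  1.01675453e+00  6.67200831e-01] [ 0.42599029 -0.3156445   0.24583199] [[ 0.975  0.22  -0.   ]
 [ 0.22  -0.975  0.   ]
 [-0.    -0.    -1.   ]]
nut_foot 0.66 [253.4, 105.3] 2148 [ 0.50118034 -0.22184067  0.1       ]
dial 0.97 [159.8, 111.2] 32448 [ 0.47284418 -0.12245028  0.1       ]
dial 0.16 [117.7, 62.3] 136 [ 0.51286156 -0.07566179  0.1       ]
[[ 248.00980029  112.62723383]
 [ -63.01074657 -132.56782468]]
```

View pics/w1.png

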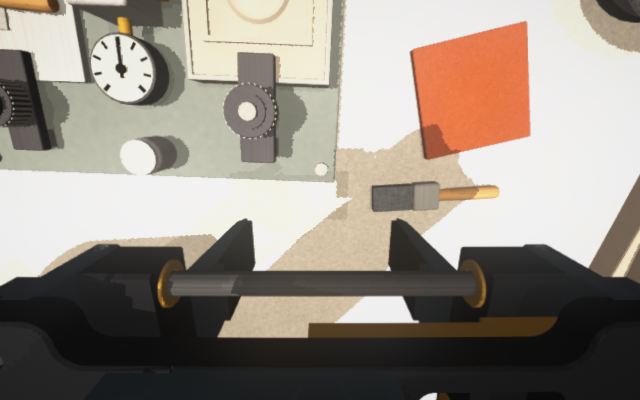

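The stud top shows at (248,111), and my estimate projects to (248,112.6), so they agree. Next I go over the nut and pre-wind the wrist counter-clockwise.

```bash
python3 -m inch '[0.87,-0.775,0,0,1, 0.87,-0.775,0,0,1, 0.87,-0.775,0,0,1, 0.87,-0.775,0,0,1, 0.88,-0.77,0,0,1, 0,0,0,-0.23,1, 0,0,0,-0.23,1, 0,0,0.3,-0.23,1, 0,0,0.4,-0.23,1, 0,0,0.4,-0.23,1, 0,0,0.4,-0.23,1, 0,0,0.4,-0.23,1, 0,0,0.4,-0.23,1, 0,0,0.4,-0.23,1, 0,0,0.4,-0.23,1, 0,0,0.4,-0.23,1, 0,0,0.4,-0.23,1, 0,0,0,-0.23,1, 0,0,0,-0.23,1, 0,0,0,0,1]'
python3 - <<'E'
from h import *
s=read_state(); print(s["q"],s["tcp_pos"],s["orientation"].round(3))
f=grab_frame("wrist"); save(f,"w2")
for q in("nut_foot","lever_ball"):
    for d in silhouettes(q,f)[:2]: print(q,d["confidence"],d["at"],int(d["mask"].sum()),ray(f,d["at"],.1))
print(proj(f,[[.494,-.221,.115],[.597,-.04,.21]]))
E
```

```text
clock: 6.4
tcp_pos: [0.4938, -0.2213, 0.1679]
orientation: [[-0.924, 0.382, -0.0], [0.382, 0.924, -0.0], [0.0, -0.0, -1.0]]
force: [-0.4, 0.2, 0.6]
width: 0.0912
grasp_force: 0.0
[-4.64332673e-01  1.94553701e-01  2.07883995e+00 -3.59015823e-05
  8.68222306e-01 -1.64273971e+00] [ 0.49379496 -0.22126959  0.16791013] [[-0.924  0.382 -0.   ]
 [ 0.382  0.924 -0.   ]
 [ 0.    -0.    -1.   ]]
nut_foot 0.67 [322.6, 197.9] 2894 [ 0.48449262 -0.21439303  0.1       ]
nut_foot 0.5 [460.6, 142.6] 52158 [ 0.48404737 -0.08727292  0.1       ]
lever_ball 0.91 [586.5, 258.0] 1011 [ 6.38992550e-01 -1.52704611e-04  1.00000000e-01]
[[319.77533434 215.46371074]
 [679.98244312 314.25308755]]
```

View pics/w2.png

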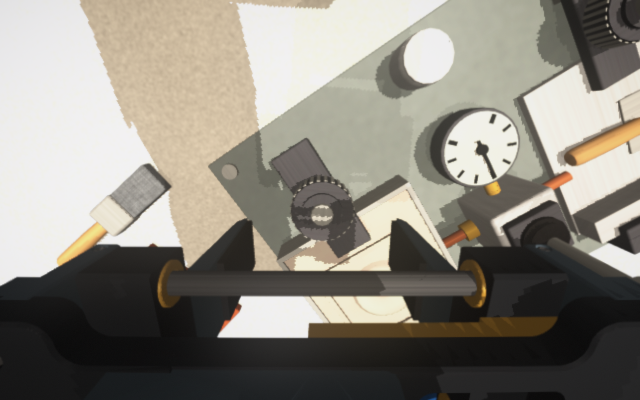

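The stud top is at (322,215) against a predicted (320,215), so the tool is centred. Descend and grip.

```bash
python3 -m inch '[0,0,0.7,-0.23,1, 0,0,0.7,-0.23,1, 0,0,0.7,0,1, 0,0,0.7,0,1, 0,0,0.7,0,1, 0,0,0.5,0,1, 0,0,0.15,0,1, 0,0,0,0,0.5, 0,0,0,0,0.4, 0,0,0,0,0.4, 0,0,0,0,0.4, 0,0,0,0,0.4]' 40
python3 -c "
from h import *
s=read_state(); print(s['q'],s['moment'],s['force'])"
```

```text
clock: 8.05
tcp_pos: [0.494, -0.2209, 0.0851]
orientation: [[-1.0, 0.03, 0.0], [0.03, 1.0, 0.0], [-0.0, 0.0, -1.0]]
force: [1.0, 2.3, 3.7]
width: 0.0553
grasp_force: 40.0
[-4.63663963e-01  3.30385289e-01  2.10186661e+00  2.71709148e-04
  7.09085153e-01 -2.00500687e+00] [ 0.54537759 -0.21097486  0.01756902] [1.03892229 2.25470431 3.72233848]
```

```bash
python3 -m inch '[0,0,0.0115,0.23,0.4, 0,0,0.0115,0.23,0.4, 0,0,0.0115,0.23,0.4, 0,0,0.0115,0.23,0.4, 0,0,0.0115,0.23,0.4, 0,0,0.0115,0.23,0.4, 0,0,0.0115,0.23,0.4, 0,0,0.0115,0.23,0.4, 0,0,0.0115,0.23,0.4, 0,0,0.0115,0.23,0.4]'
python3 -c "
from h import *
s=read_state(); print(s['q'],s['moment'],s['force'],s['tau'][5])"
```

```text
clock: 9.3
tcp_pos: [0.4937, -0.2211, 0.0828]
orientation: [[0.267, 0.964, -0.001], [0.964, -0.267, -0.0], [-0.0, -0.0, -1.0]]
force: [-3.3, -0.5, 5.1]
width: 0.0552
grasp_force: 40.0
[-4.63969967e-01  3.34536832e-01  2.10228867e+00 -6.37121780e-04
  7.05174624e-01 -1.92726947e-01] [-0.15132304  0.54676636  0.02270424] [-3.27276796 -0.532863    5.14211552] -2.9426106065511703
```

```bash
for i in 1; do python3 -m inch '[0,0,0.0115,0.23,0.4, 0,0,0.0115,0.23,0.4, 0,0,0.0115,0.23,0.4]'; python3 -c "
from h import *
s=read_state(); print(s['q'][5],s['moment'],s['tau'][5])"; python3 -m inch '[0,0,0.0115,0.23,0.4, 0,0,0.0115,0.23,0.4, 0,0,0.0115,0.23,0.4]'; python3 -c "
from h import *
s=read_state(); print(s['q'][5],s['moment'],s['tau'][5])"; done
```

```text
clock: 9.68
tcp_pos: [0.4936, -0.2211, 0.0821]
orientation: [[0.725, 0.689, -0.001], [0.689, -0.725, -0.001], [-0.001, -0.0, -1.0]]
force: [1.5, 7.9, 8.8]
width: 0.0549
grasp_force: 40.0
0.34783584782974614 [ 1.60858859 -0.30902176  1.49465685] -1.4146624132990837
clock: 10.05
tcp_pos: [0.494, -0.2209, 0.0818]
orientation: [[0.976, 0.217, -0.0], [0.217, -0.976, -0.0], [-0.0, 0.0, -1.0]]
force: [3.5, 2.4, 10.3]
width: 0.0552
grasp_force: 40.0
0.8897278455281198 [ 0.48150364 -1.01800679  1.62689872] -1.4337924867868423
```

The moment jumped to 1.5–1.6 N m and held while the grip slipped, so the nut is tight. Release, rise and go near the lever.

```bash
python3 -m inch '[0,0,0,0,1, 0,0,0,0,1, 0,0,0,0,1, 0,0,-0.5,0,1, 0,0,-1,0,1, 0,0,-1,0,1, 0,0,-1,0,1, 0,0,-1,0,1, 0,0,-1,0.05,1, 0,0,-1,0,1, 0,0,-1,0,1, 0.2,-0.7,-1,0,1, 0.4,-1,-1,0,1, 0.4,-1,-0.4,0,1, 0.4,-1,0,0,1, 0.4,-1,0,0,1, 0.4,-1,0,0,1, 0.4,-1,0,0,1, 0.4,-1,0,0,1, 0,0,0,0,1]'
python3 - <<'E'
from h import *
s=read_state(); print(s["q"],s["tcp_pos"],s["orientation"].round(3))
f=grab_frame("wrist"); save(f,"w3")
for q in("nut_foot","dial","lever_ball","lever"):
    for d in silhouettes(q,f)[:2]: print(q,d["confidence"],d["at"],int(d["mask"].sum()),ray(f,d["at"],.21))
print(proj(f,[[.494,-.221,.115],[.597,-.04,.21]]))
E
```

```text
clock: 12.55
tcp_pos: [0.525, -0.0578, 0.2798]
orientation: [[0.983, 0.183, 0.0], [0.183, -0.983, -0.0], [0.0, 0.0, -1.0]]
force: [-0.8, 0.7, -0.4]
width: 0.0913
grasp_force: 0.0
[-1.53808504e-01  2.50947146e-02  2.03453917e+00  6.24933829e-05
  1.08148757e+00  1.23249849e+00] [ 0.52501931 -0.05780196  0.27982202] [[ 0.983  0.183  0.   ]
 [ 0.183 -0.983 -0.   ]
 [ 0.     0.    -1.   ]]
nut_foot 0.84 [428.8, 218.0] 1216 [ 0.5354264  -0.15590343  0.21      ]
nut_foot 0.41 [314.4, 124.4] 1592 [ 0.59830194 -0.036945    0.21      ]
dial 0.72 [316.2, 121.9] 39241 [ 0.60057226 -0.03806828  0.21      ]
lever_ball 0.97 [315.3, 123.5] 1690 [ 0.59915927 -0.03755776  0.21      ]
lever 0.96 [313.2, 125.6] 1692 [ 0.59715655 -0.03612631  0.21      ]
lever 0.51 [26.5, 220.7] 2328 [0.46306206 0.21500657 0.21      ]
[[440.39571057 230.41601981]
 [317.70085317 126.66111152]]
```

View pics/w3.png

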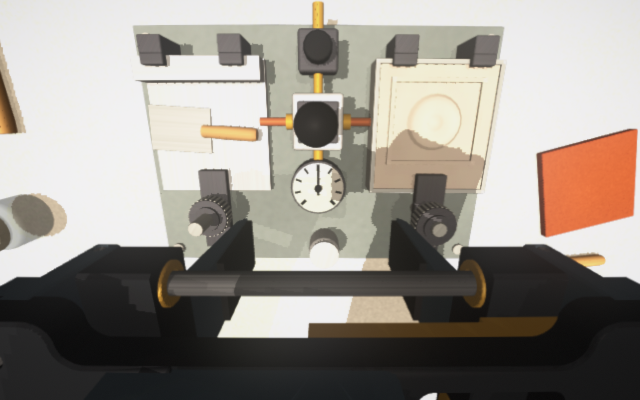

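The ball is at (316,124) px, which is world (0.599,-0.038); the lever is upright and the needle at rest. I'll straddle the ball with the fingers along bench y.

```bash
python3 -m inch '[0.7,-0.06,0,0,1, 0.8,-0.06,0,0,1, 0.8,-0.06,0,0,1, 0.8,-0.06,0,0,1, 0.72,-0.07,0,0,1, 0,0,0,0,1, 0,0,0.6,0,1, 0,0,0.8,0,1, 0,0,0.8,0,1, 0,0,0.8,0,1, 0,0,0.8,0,1, 0,0,0.7,0,1, 0,0,0.4,0,1, 0,0,0,0,0.6, 0,0,0,0,0.6, 0,0,0,0,0.6, 0,0,0,0,0.6]' 20
```

```text
clock: 14.92
tcp_pos: [0.5992, -0.0387, 0.1817]
orientation: [[0.983, 0.181, 0.001], [0.181, -0.983, -0.0], [0.001, 0.0, -1.0]]
force: [-0.4, -0.1, -0.8]
width: 0.0557
grasp_force: 0.0
```

```bash
python3 -m inch '[0,0.15,0,0,0.6, 0,0.2,0,0,0.6, 0,0.2,0,0,0.6, 0,0.2,0,0,0.6, 0,0.2,0,0,0.6, 0,0.2,0,0,0.6, 0,0.2,0,0,0.6, 0,0.2,0,0,0.6, 0,0.2,0,0,0.6, 0,0.2,0,0,0.6, 0,0.2,0,0,0.6, 0,0.1,0,0,0.6, 0,0,0,0,0.6]'
python3 -m inch '[0,0.1,0,0,0.6, 0,0.1,0,0,0.6, 0,0.1,0,0,0.6, 0,0,0,0,0.6]'
```

```text
clock: 16.55
tcp_pos: [0.6069, -0.083, 0.181]
orientation: [[0.983, 0.181, -0.001], [0.181, -0.983, 0.0], [-0.001, -0.0, -1.0]]
force: [-0.8, 3.9, -3.7]
width: 0.055
grasp_force: 2.0
clock: 17.05
tcp_pos: [0.6081, -0.0889, 0.1812]
orientation: [[0.983, 0.181, -0.0], [0.181, -0.983, 0.0], [-0.0, -0.0, -1.0]]
force: [-0.8, 5.4, -3.7]
width: 0.055
grasp_force: 2.5
```

```bash
python3 -m inch '[0,0.1,0,0,0.6, 0,0.1,0,0,0.6, 0,0,0,0,0.6]'
python3 -m inch '[0,0.1,0,0,0.6, 0,0.05,0,0,0.6, 0,0,0,0,0.6]'
python3 - <<'E'
from h import *
f=grab_frame("wrist"); save(f,"w4"); save(grab_frame("top"),"t4")
a=cv2.imread("pics/t4.png")[140:240,270:400]; b=cv2.resize(a,(520,400),interpolation=cv2.INTER_CUBIC)
cv2.imwrite("pics/m4.png",np.hstack([cv2.resize(b,(390,300)),cv2.resize(cv2.imread("pics/w4.png")[:300],(400,300))]))
E
```

```text
clock: 17.42
tcp_pos: [0.6088, -0.0927, 0.1811]
orientation: [[0.983, 0.181, -0.0], [0.181, -0.983, 0.0], [-0.0, -0.0, -1.0]]
force: [-1.4, 6.0, -4.2]
width: 0.0549
grasp_force: 2.8
clock: 17.8
tcp_pos: [0.609, -0.0941, 0.1809]
orientation: [[0.983, 0.181, -0.001], [0.181, -0.983, 0.003], [-0.001, -0.003, -1.0]]
force: [-2.5, 19.1, -3.2]
width: 0.0545
grasp_force: 9.6
```

View pics/m4.png

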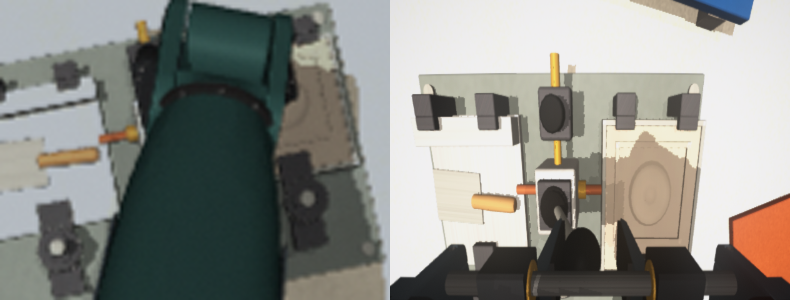

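The force jumped from 6 to 19 N, so the lever is on its stop, tilted towards the die. Hold, then ease it back.

```bash
python3 -m inch '[0,0,0,0,0.6, 0,0,0,0,0.6, 0,0,0,0,0.6, 0,0,0,0,0.6, 0,0,0,0,0.6, 0,0,0,0,0.6, 0,0,0,0,0.6, 0,0,0,0,0.6, 0,0,0,0,0.6, 0,0,0,0,0.6, 0,0,0,0,0.6, 0,0,0,0,0.6, 0,0,0,0,0.6, 0,0,0,0,0.6, 0,0,0,0,0.6, 0,0,0,0,0.6, 0,0,0,0,0.6, 0,0,0,0,0.6, 0,0,0,0,0.6, 0,0,0,0,0.6]'
python3 -m inch '[0,0,0,0,0.6, 0,0,0,0,0.6, 0,0,0,0,0.6, 0,0,0,0,0.6]'
python3 -m inch '[0,-0.15,0,0,0.6, 0,-0.2,0,0,0.6, 0,-0.2,0,0,0.6, 0,-0.2,0,0,0.6, 0,-0.2,0,0,0.6, 0,-0.2,0,0,0.6, 0,-0.2,0,0,0.6, 0,-0.2,0,0,0.6, 0,-0.2,0,0,0.6, 0,-0.2,0,0,0.6, 0,-0.2,0,0,0.6, 0,-0.2,0,0,0.6, 0,-0.2,0,0,0.6, 0,-0.2,0,0,0.6, 0,-0.15,0,0,0.6, 0,0,0,0,1, 0,0,0,0,1, 0,0,0,0,1, 0,0,0,0,1]'
python3 -m inch '[0,0,-0.5,0,1, 0,0,-1,0,1, 0,0,-1,0,1, 0,0,-1,0,1, 0,0,-1,0,1, 0,0,-0.5,0,1, -0.7,0,0,0,1, -1,0,0,0,1, -1,0,0,0,1, -1,0,0,0,1, -0.5,0,0,0,1, 0,0,0,0,1]'
python3 - <<'E'
from h import *
f=grab_frame("wrist"); save(f,"w5"); print(read_state()["clock"])
E
```

```text
clock: 20.4
tcp_pos: [0.609, -0.0941, 0.1809]
orientation: [[0.983, 0.181, -0.001], [0.181, -0.983, 0.003], [-0.001, -0.003, -1.0]]
force: [-2.6, 19.3, -2.9]
width: 0.0549
grasp_force: 9.5
clock: 20.9
tcp_pos: [0.609, -0.0941, 0.1809]
orientation: [[0.983, 0.181, -0.001], [0.181, -0.983, 0.003], [-0.001, -0.003, -1.0]]
force: [-2.1, 19.1, -2.9]
width: 0.055
grasp_force: 9.5
clock: 23.28
tcp_pos: [0.599, -0.0388, 0.1812]
orientation: [[0.983, 0.181, -0.0], [0.181, -0.983, -0.0], [-0.0, 0.0, -1.0]]
force: [0.3, 0.2, -0.3]
width: 0.0902
grasp_force: 0.0
clock: 24.78
tcp_pos: [0.5159, -0.0541, 0.2815]
orientation: [[0.983, 0.181, 0.001], [0.181, -0.983, -0.0], [0.0, 0.0, -1.0]]
force: [0.1, 0.3, -0.1]
width: 0.0912
grasp_force: 0.0
24.825
```

View pics/w5.png

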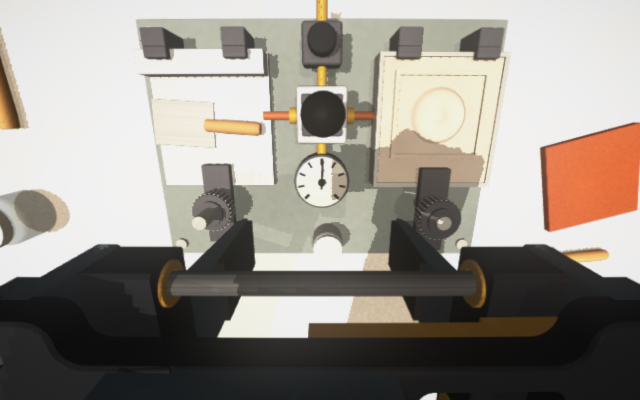

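The lever is upright again with the ball at (323,113). The needle at (322,180) points straight ahead, and nothing else has moved. Handing in.

```bash
python3 -c "
from plant import *
print(job_done())"
```

```text
the job is handed in; nothing more can be done
None
```

I tightened the die's nut until the grip slipped at about 1.5 N m, held the lever on its stop towards the die for about 3 s, let it back upright and handed the job in at about 25 s; the arm hid the gauge during the hold, so I inferred the needle's swing from the lever reaching its stop.

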